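# Rock the steel hopper tub to pour out the puppet eyes

## Robot

A 6-joint arm with a two-finger parallel gripper is mounted at the origin on the work surface. World frame = base frame: x ahead of the robot, y to its left, z up, the work surface at z = 0. Lengths are in m, angles in rad, forces in N, time in s.
With the tool pointing down it reaches from about 0.35 to 0.975 m from the base axis. Payload 4.9 kg.
Tool frame: the origin (TCP) lies between the finger pads; the fingertips stand 19 mm ahead of it and the grasp point (between the pads) is the TCP; z points along the fingers, y is the line along which they close (so a half turn about z gives the same grasp; the last joint's range is limited). The gripper opens to 85 mm and grips with 20 to 120 N. Pads are 22 mm wide; open, the fingers measure 114 mm over their backs; the gripper's body (76 mm by 85 mm) begins 54 mm behind the grasp point. The pads swing forward as they close: fully open they stand 13 mm farther back than shut.
Start: joints at [1.089, 0.053, 1.613, -0, 1.476, -0.119], TCP at [0.222, 0.584, 0.25] pointing down, gripper open.
Joint ranges: [-3.01, 3.01], [-1.01, 2.22], [0.06, 2.58], [-1.02, 4.17], [0.09, 2.62], [-3.14, 3.14]. Speed limits (rad/s): [2.57, 2.57, 3.14, 3.14, 3.14, 3.14].

## Interface

Orientations are given as a rotation vector (axis times angle).
In Python, from station import ctrl gives the robot as it stands. The module is installed in compiled form; this text tells all that it offers.
- The arm moves only by the tool servo_tool, never from a script. Its argument "increments" is a list that holds one entry, the list of rows, each a list of 5 numbers: the finger opening in cm, from 0 to 8.54, then the shift along the tool's x, y, z in cm, then the turn about the tool's z in degrees. A call has 1 to 5 rows; each row is the pose to reach, as a shift and turn from the pose commanded when the call began, along the tool's axes at that moment; what a row does not reach only later rows make up. A row lasts 1/10 s, in which the tool goes at most 50 mm and 8.59 degrees, less where a joint would pass 70% of its speed; a pose out of reach is approached as far as the arm can. A call with a gripper value outside its range is refused whole. The fingers move at their own pace and stop on an object; "newtons" is the grip in N (left out, the last holds). Time passes only in rows, so rows that repeat a pose let the fingers close. It gives the time, the measured TCP pose, the force, the opening and the grip force at its end, in the units of the state.
- ctrl.get_obs(): the state, without advancing time (a new reading comes with each control period).
- ctrl.get_image(name): name is "side" or "top"; returns a dict with "img" (384x512x3 uint8, red, green, blue), "fx", "fy", "cx", "cy" (pixels), "rvec" (rotation vector, rad) and "tvec" (3), from world to camera coordinates, as OpenCV has them. Camera axes: x right, y down, z forward; pixel columns grow to the right and rows downward; lengths in m; the calibration is good to about 2 mm. A picture is of the moment at which its call begins. There is no depth.
- ctrl.finish_job(): hands the job in; it is judged then, once.
The state is a dict: "t": time; "q": joint angles; "dq": joint speeds; "effort": joint torques, N m; "tool_pos": TCP position; "tool_rot": TCP orientation; "contact_force": force on the tool from outside, world axes, zero at the start; "wrist_torque": the same for the moment, N m; "opening": finger opening in m; "grip_force": force on a finger pad.
Only numpy, scipy, OpenCV 4.12 (cv2) and the standard library are available. Lean on these libraries where they do the work, as an engineer would, in place of code of your own. Each camera call takes 0.05 s, during which the arm holds its last target. There are 200 camera calls.

## Task

On the puppet maker's bench, the larger of the two steel hopper tubs holds a pair of white puppet eyes. The tub is heavy, so do not lift it off the bench: take it by the wooden grip at its back and rock it forward on its front base edge until both eyes have rolled out into the plywood tray in front of it, then rock it back to stand upright where it stood.

Things in the scene. Friction and masses are not known exactly. Their poses are not given: they have to be found in the camera images.
- tub: Larger of two like steel hopper tubs, 150 mm deep (x), 120 wide (y), about 1.5 kg. Origin: middle of the front bottom edge, on which it rocks; +x front to back, z up; it pours to -x. Heights: back 150, sides 130, front lip 110. Wooden grip: upright fin on the back wall, 16 thick (y), x 123 to 153, free from z 150 to its top at 212; hold it at x 138, y 0, z 187, fingers closing along y.
- tray: Loose plywood catch tray in front of the tub, 220 mm along x, 140 mm along y, floor 5 mm thick, walls 6 mm thick. Origin: centre of the underside, z up. Its +x end, 30 to 50 mm in front of the tub's front edge, has a low wall 15 mm high; the other three walls are 45 mm high.
- eye_a: White glazed ball, 32 mm diameter, 40 g, one of the two eyes in the tub. Origin: its centre (axes turn as it rolls). The tub's inside is a flat chute that falls at 25 degrees from the front lip to 45 mm up the back wall: the eyes lie at the back wall and roll out over the lip when the tub is rocked well past 25 degrees; 50 is plenty, and then the lip is 70 mm up, 85 mm ahead of the edge.
- eye_b: The other white glazed ball, alike. Origin: its centre.
Not all that is in view belongs to the job. What is shaped like the eye_a but orange or purple is not meant.

How it is judged:
By the outcome, as a careful person would: the job done as asked, in the order asked, and still so for the second after the job is handed in, with the robot touching nothing.
It also fails if it takes over 51 s, if anything falls off the work surface, if the arm or the gripper's body presses on something with over 40 N, if the wrist force passes 120 N, or if a joint passes its speed limit or range.

## Working session

There is one attempt and no reset: what is moved stays moved. The work goes in short steps, Python scripts to look and compute and a tool call to move; the robot and the scene stay as the last step left them, time stands still between calls to the robot, and variables do not carry over. Pictures are saved under pics/ and viewed, at most 12 in all, crops included, and the job is handed in when it is done.

Besides the shell and the picture viewer there is one more tool, called after "Request:" in YAML: its name, and indented under it one key for each argument. servo_tool: Moves the arm, as the interface text tells. Its arguments: {"type":"object","properties":{"increments":{"type":"array"},"newtons":{"type":"number"}},"required":["increments"]}

```bash
mkdir -p pics; cat > h.py <<'E'
import numpy as np, cv2
from station import ctrl
from scipy.spatial.transform import Rotation as R
def snap(n):
    d=ctrl.get_image(n); d['R']=R.from_rotvec(np.ravel(d['rvec'])).as_matrix(); d['t']=np.ravel(d['tvec']); return d
def save(d,f,box=None,s=1):
    im=d['img'][:,:,::-1]
    if box: im=im[box[1]:box[3],box[0]:box[2]]
    cv2.imwrite('pics/'+f,cv2.resize(im,None,fx=s,fy=s,interpolation=cv2.INTER_CUBIC))
def ray(d,u,v):
    return -d['R'].T@d['t'], d['R'].T@np.array([(u-d['cx'])/d['fx'],(v-d['cy'])/d['fy'],1])
def onz(d,u,v,z):
    c,r=ray(d,u,v); return c+r*(z-c[2])/r[2]
def proj(d,p):
    q=d['R']@np.asarray(p)+d['t']; return d['fx']*q[0]/q[2]+d['cx'], d['fy']*q[1]/q[2]+d['cy']
def tri(d1,p1,d2,p2):
    c1,r1=ray(d1,*p1);c2,r2=ray(d2,*p2)
    s=np.linalg.lstsq(np.c_[r1,-r2],c2-c1,rcond=None)[0]
    a,b=c1+s[0]*r1,c2+s[1]*r2
    return (a+b)/2,np.linalg.norm(a-b)
E
python3 - <<'E'
from h import *
import pickle
D={n:snap(n) for n in('top','side')}
pickle.dump(D,open('D.pkl','wb'))
for n in D: save(D[n],n+'0.png',s=1.5); print(n,D[n]['fx'],-D[n]['R'].T@D[n]['t'],D[n]['R'][2])
o=ctrl.get_obs(); print({k:np.round(o[k],3) for k in o})
E
```

```text
top 368.90978155173195 [0.46719656 0.0379911  0.74198574] [ 0.19536399  0.00931394 -0.98068658]
side 494.7916388349849 [0.46747292 0.58783822 0.75442482] [ 0.12783723 -0.59456041 -0.79382339]
{'t': np.float64(0.1), 'q': array([ 1.089,  0.053,  1.614,  0.   ,  1.476, -0.119]), 'dq': array([-0.001, -0.004, -0.003, -0.001, -0.   , -0.   ]), 'effort': array([ 1.0000e-03, -3.9490e+01, -3.7136e+01, -0.0000e+00,  4.0000e-03,
       -0.0000e+00]), 'tool_pos': array([0.222, 0.584, 0.249]), 'tool_rot': array([-5.670e-01, -3.089e+00,  3.000e-03]), 'contact_force': array([-0.349,  0.795, -0.214]), 'wrist_torque': array([-0.056,  0.02 , -0.013]), 'grip_force': np.float64(0.0), 'opening': np.float64(0.085)}
```

View pics/top0.png

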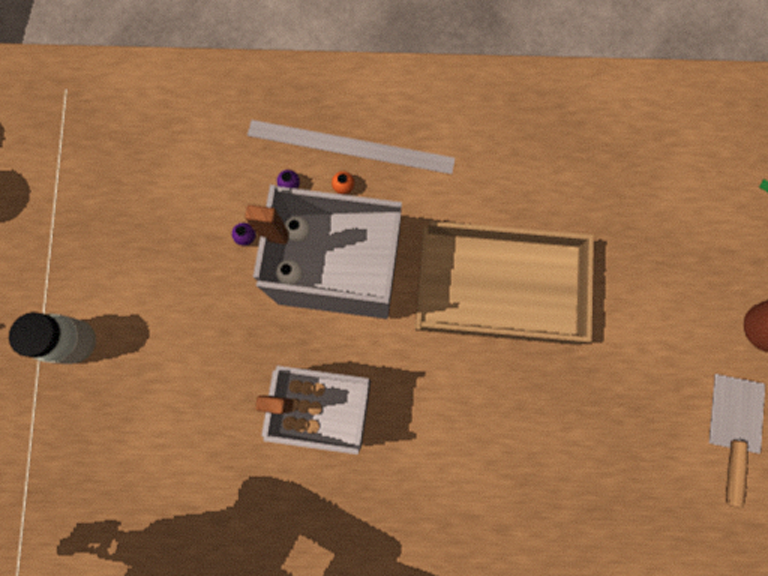

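View pics/side0.png

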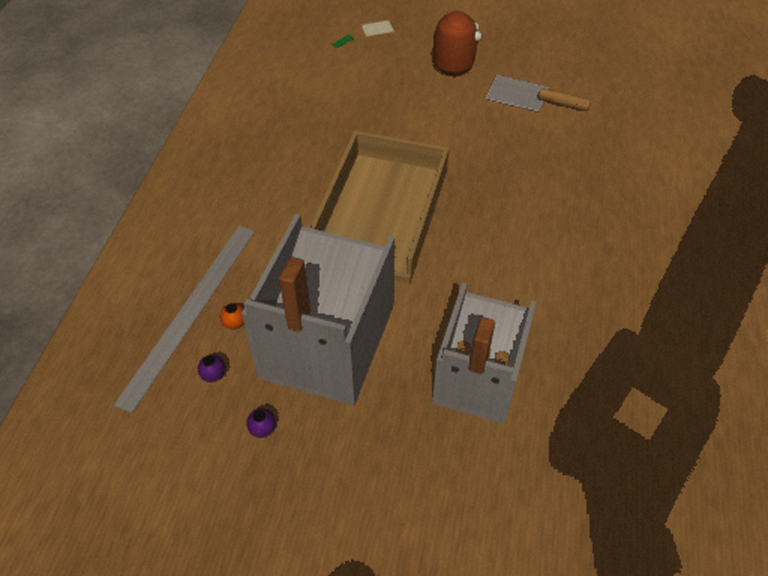

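Candidates, in pixels of the 1.5x top view:
- The larger tub at (330,250) holds two white-grey eyes at (297,228) and (289,272), with its grip at (265,222).
- The smaller tub at (315,410) holds wood bits, with its grip at (270,404).
- The loose balls are purple at (288,180) and (243,233), and orange at (342,182).
- The tray is at (505,285).

I choose the larger tub and will check it in a crop.

```bash
python3 - <<'E'
from h import *
import pickle
D=pickle.load(open('D.pkl','rb'))
t,s=D['top'],D['side']
a=cv2.resize(t['img'][115:235,155:285],None,fx=5,fy=5,interpolation=cv2.INTER_CUBIC)
cv2.imwrite('pics/crop1.png',a[:,:,::-1])
b=cv2.resize(s['img'][130:280,150:280],None,fx=4,fy=4,interpolation=cv2.INTER_CUBIC)
cv2.imwrite('pics/crop2.png',b[:,:,::-1])
print(R.from_rotvec(ctrl.get_obs()['tool_rot']).as_matrix().round(3))
for n,d in D.items():
    h=cv2.cvtColor(d['img'],cv2.COLOR_RGB2HSV); print(n,[h[v,u] for u,v in ([(174,143),(177,150)] if n=='top' else [(194,185),(197,205)])], h[300//2,600//2])
E
```

```text
[[-0.935  0.355 -0.001]
 [ 0.355  0.935 -0.002]
 [ 0.    -0.002 -1.   ]]
top [array([ 11, 167, 166], dtype=uint8), array([ 11, 176,  68], dtype=uint8)] [ 14 128 179]
side [array([ 12, 178, 119], dtype=uint8), array([ 11, 178,  90], dtype=uint8)] [ 16 155 115]
```

View pics/crop1.png

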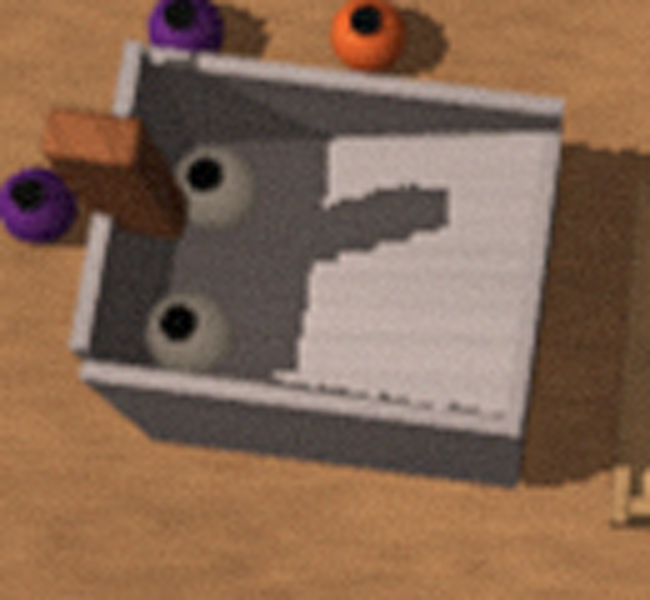

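View pics/crop2.png

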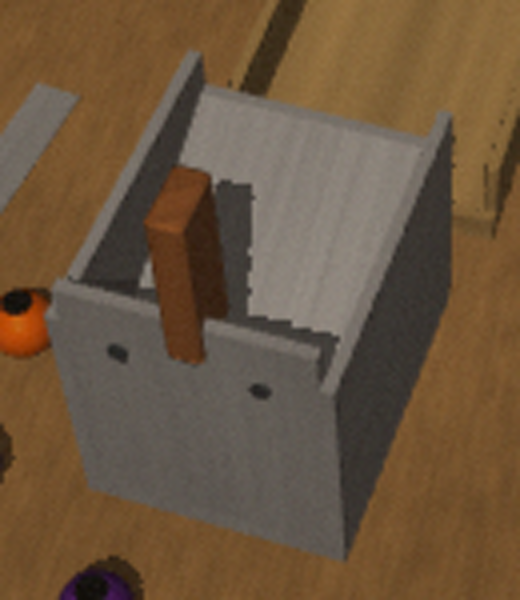

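```bash
python3 - <<'E'
from h import *
import pickle
D=pickle.load(open('D.pkl','rb')); t,s=D['top'],D['side']
T=lambda x,y:((x+.5)/5-.5+155,(y+.5)/5-.5+115)
S=lambda x,y:((x+.5)/4-.5+150,(y+.5)/4-.5+130)
P=lambda n,p:print(n,np.round(p,4))
for q in[(48,110),(138,120),(140,162),(43,152)]:P('gripT',onz(t,*T(*q),.212))
for q in[(180,168),(211,174),(185,235),(147,222)]:P('gripS',onz(s,*S(*q),.212))
P('tri grip',tri(t,T(92,136),s,S(181,200))[0])
for n,q,z in[('bfront near',(518,487),0),('bback near',(155,440),0),('nearwall front',(520,437),.13),('nearwall back',(83,380),.13),('far front',(563,100),.13),('far back',(150,45),.13)]:P(n,onz(t,*T(*q),z))
for n,q,z in[('bback far',(90,488),0),('bback near',(345,560),0),('bfront near',(450,285),0),('nw front',(447,113),.13),('nw back',(328,393),.13),('far front',(195,52),.13)]:P('S '+n,onz(s,*S(*q),z))
# tray, from 1.5x top image
for q,z in[((418,328),0),((430,222),.045),((593,236),.045),((592,342),.045)]:P('tray',onz(t,(q[0]+.5)/1.5-.5,(q[1]+.5)/1.5-.5,z))
E
```

```text
gripT [0.6526 0.1844 0.212 ]
gripT [0.6502 0.157  0.212 ]
gripT [0.637  0.1555 0.212 ]
gripT [0.6394 0.1849 0.212 ]
gripS [0.6476 0.1572 0.212 ]
gripS [0.636  0.1576 0.212 ]
gripS [0.6374 0.1863 0.212 ]
gripS [0.6521 0.1834 0.212 ]
tri grip [0.6442 0.1706 0.2113]
bfront near [0.5718 0.0397 0.    ]
bback near [0.5869 0.1883 0.    ]
nearwall front [0.5705 0.0392 0.13  ]
nearwall back [0.5858 0.1877 0.13  ]
far front [0.69   0.0276 0.13  ]
far back [0.7063 0.1731 0.13  ]
S bback far [0.7054 0.1751 0.    ]
S bback near [0.5869 0.187  0.    ]
S bfront near [0.5719 0.0327 0.    ]
S nw front [0.573  0.0398 0.13  ]
S nw back [0.589  0.1879 0.13  ]
S far front [0.6868 0.0275 0.13  ]
tray [ 0.5598 -0.0017  0.    ]
tray [ 0.6946 -0.0126  0.045 ]
tray [ 0.6815 -0.2256  0.045 ]
tray [ 0.5428 -0.2182  0.045 ]
```

The crop confirms the choice: this tub holds two white-grey eyes, at crop pixels (212,185) and (187,328). Its fin top is centred at (92,136) in the top crop and (181,200) in the side crop.

Both views agree:
- **Tub front edge:** middle at (0.631, 0.0335), with tub +x = (0.105, 0.9945).
- **Fin:** at (0.645, 0.171) with its top at z = 0.211, against 0.212 given.
- **Width:** about 119 mm, against 120 given.

Request:
servo_tool:
  increments:
    - [[8.5,-3.4,-3,-0.6,8],[8.5,-6.8,-6,-1.2,16],[8.5,-10.2,-9,-1.8,24],[8.5,-13.6,-12,-2.4,32],[8.5,-17,-15,-3,40]]
  newtons: 30

```text
t: 0.6
tool_pos: [0.3277, 0.382, 0.28]
tool_rot: [-1.596, -2.706, 0.001]
contact_force: [1.4, -0.2, 0.6]
opening: 0.0849
grip_force: 0.0
```

```bash
cat >> h.py <<'E'
O=np.array([.631,.0335,0]); UX=np.array([.1045,.9945,0])
def grip(deg):
    a=np.arctan2(.187,.138)+np.radians(deg); r=np.hypot(.138,.187)
    return O+r*(np.cos(a)*UX+np.sin(a)*np.array([0,0,1]))
def go(p):
    o=ctrl.get_obs(); M=R.from_rotvec(o['tool_rot']).as_matrix()
    d=M.T@(np.asarray(p)-o['tool_pos'])*100
    c=np.degrees(np.arctan2(np.cross(M[:,1],[UX[1],-UX[0],0])@M[:,2],M[:,1]@[UX[1],-UX[0],0]))
    print('t',o['t'],'at',o['tool_pos'].round(4),'shift cm',d.round(2),'turn',c.round(1),(c-180).round(1) if c>0 else (c+180).round(1),'F',o['contact_force'].round(1),'open',round(float(o['opening']),4),'q',o['q'].round(2))
E
python3 -c "
from h import *
go([.45,.25,.28]);go([.645,.171,.26])"
```

```text
t 0.6 at [0.3277 0.382  0.28  ] shift cm [-17.47   4.32  -0.  ] turn 34.9 -145.1 F [ 1.4 -0.2  0.6] open 0.0849 q [ 0.71 -0.26  1.85 -0.    1.55  0.21]
t 0.6 at [0.3277 0.382  0.28  ] shift cm [-33.81  17.57   1.99] turn 34.9 -145.1 F [ 1.4 -0.2  0.6] open 0.0849 q [ 0.71 -0.26  1.85 -0.    1.55  0.21]
```

Request:
servo_tool:
  increments:
    - [[8.5,-4,1.5,0.2,7],[8.5,-8,3.2,0.4,14],[8.5,-12,5,0.6,21],[8.5,-16,7,0.8,28],[8.5,-20,9.2,1,35]]

```text
t: 1.1
tool_pos: [0.5064, 0.2526, 0.2698]
tool_rot: [-2.336, -2.1, 0.0]
contact_force: [0.5, 0.5, 0.3]
opening: 0.0851
grip_force: 0.0
```

```bash
python3 -c "
from h import *
go([.645,.171,.25])"
```

```text
t 1.1 at [0.5064 0.2526 0.2698] shift cm [-6.65 14.65  1.98] turn -0.1 179.9 F [0.5 0.5 0.3] open 0.0851 q [ 0.33 -0.1   1.73  0.    1.51  0.44]
```

Request:
servo_tool:
  increments:
    - [[8.5,-1.7,3.7,0.3,0],[8.5,-3.4,7.4,0.6,0],[8.5,-5,11,0.9,0],[8.5,-6.6,14.6,1.2,0],[8.5,-6.6,14.6,2,0]]

```text
t: 1.6
tool_pos: [0.647, 0.1708, 0.2495]
tool_rot: [2.334, 2.101, -0.0]
contact_force: [0.2, 0.3, 0.1]
opening: 0.0853
grip_force: 0.0
```

```bash
python3 - <<'E'
from h import *
go([.645,.1707,.187])
s=snap('side');save(s,'s1.png',(130,100,330,300),3)
E
```

```text
t 1.6 at [0.647  0.1708 0.2495] shift cm [-0.02 -0.21  6.25] turn -0.0 180.0 F [0.2 0.3 0.1] open 0.0853 q [ 0.15  0.16  1.5  -0.    1.48  0.25]
```

View pics/s1.png

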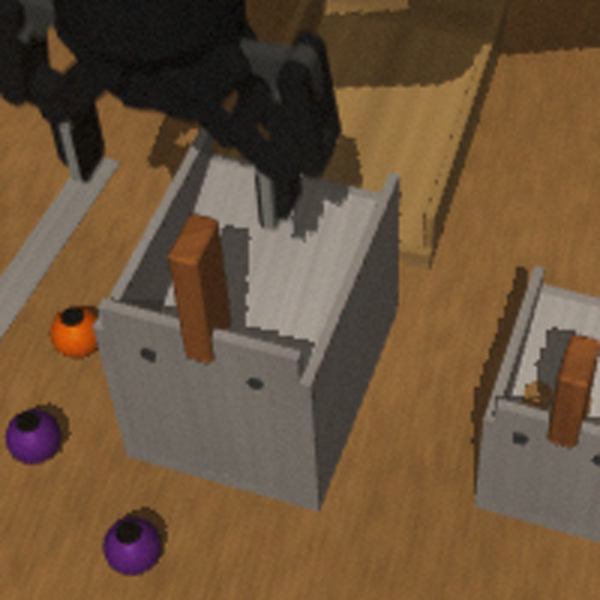

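The crop shows open fingertips at (85,175) and (270,220), straddling the fin top at (195,225), so the aim is centred. Next I descend and close.

Request:
servo_tool:
  increments:
    - [[8.5,0,-0.2,2,0],[8.5,0,-0.2,4,0],[8.5,0,-0.2,5.5,0],[8.5,0,-0.2,6.2,0],[5,0,-0.2,6.2,0]]

```text
t: 2.15
tool_pos: [0.6408, 0.1742, 0.1868]
tool_rot: [-2.329, -2.106, 0.003]
contact_force: [0.4, -0.5, -0.5]
opening: 0.0729
grip_force: 0.0
```

Request:
servo_tool:
  increments:
    - [[3,0,0,0,0],[2,0,0,0,0],[1,0,0,0,0],[1,0,0,0,0],[1,0,0,0,0]]
  newtons: 30

```text
t: 2.65
tool_pos: [0.6435, 0.1741, 0.1897]
tool_rot: [2.328, 2.106, 0.006]
contact_force: [4.7, 0.7, 0.9]
opening: 0.0154
grip_force: 35.8
```

Request:
servo_tool:
  increments:
    - [[1,0,0,0,0],[1,0,0,0,0],[1,0,0,0,0]]

```text
t: 2.95
tool_pos: [0.6435, 0.1742, 0.1897]
tool_rot: [2.328, 2.106, 0.006]
contact_force: [5.0, -0.2, 1.8]
opening: 0.0158
grip_force: 35.8
```

```bash
python3 - <<'E'
from h import *
go(grip(0))
# arc rows in tool axes (x=tub x, z down), cm from the grip pose
for a in np.arange(0,54,2): d=grip(a)-grip(0); print(a,(d@UX*100).round(2),(-d[2]*100).round(2),end=' | ')
E
```

```text
t 2.95 at [0.6435 0.1742 0.1897] shift cm [-0.32  0.23  0.27] turn 0.2 -179.8 F [ 5.  -0.2  1.8] open 0.0158 q [0.15 0.19 1.57 0.   1.38 0.25]
0 0.0 -0.0 | 2 -0.66 -0.47 | 4 -1.34 -0.92 | 6 -2.03 -1.34 | 8 -2.74 -1.74 | 10 -3.46 -2.11 | 12 -4.19 -2.46 | 14 -4.93 -2.78 | 16 -5.69 -3.08 | 18 -6.45 -3.35 | 20 -7.23 -3.59 | 22 -8.01 -3.81 | 24 -8.8 -4.0 | 26 -9.59 -4.16 | 28 -10.39 -4.29 | 30 -11.2 -4.39 | 32 -12.01 -4.47 | 34 -12.82 -4.52 | 36 -13.63 -4.54 | 38 -14.44 -4.53 | 40 -15.25 -4.5 | 42 -16.06 -4.43 | 44 -16.86 -4.34 | 46 -17.66 -4.22 | 48 -18.46 -4.07 | 50 -19.25 -3.89 | 52 -20.04 -3.69 |
```

Request:
servo_tool:
  increments:
    - [[1,-0.67,0,-0.48,0],[1,-1.36,0,-0.93,0],[1,-2.06,0,-1.36,0],[1,-2.78,0,-1.77,0],[1,-3.51,0,-2.14,0]]

```text
t: 3.45
tool_pos: [0.6378, 0.1386, 0.209]
tool_rot: [-2.329, -2.105, 0.002]
contact_force: [1.1, 2.6, -6.5]
opening: 0.0156
grip_force: 34.7
```

```bash
python3 - <<'E'
from h import *
go(grip(10)); print(ctrl.get_obs()['wrist_torque'])
s=snap('side');save(s,'s2.png',(130,100,330,300),3)
E
```

```text
t 3.45 at [0.6378 0.1386 0.209 ] shift cm [-0.19  0.43  0.09] turn 0.2 -179.8 F [ 1.1  2.6 -6.5] open 0.0156 q [0.1  0.15 1.58 0.   1.41 0.2 ]
[ 0.92110465 -0.43917328  0.15769037]
```

View pics/s2.png

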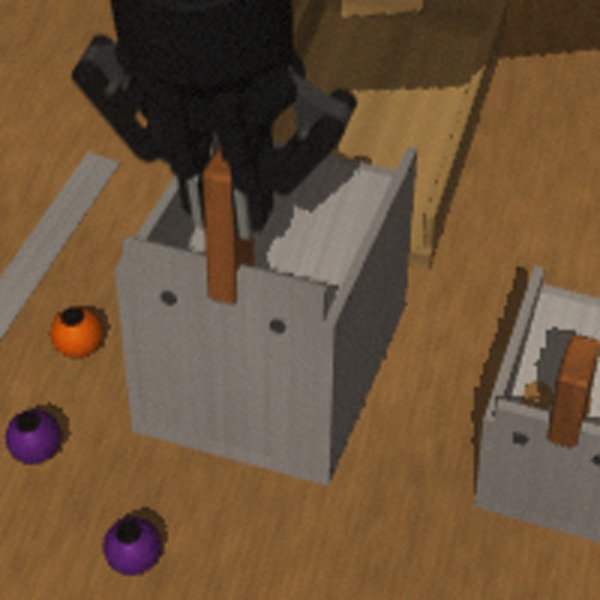

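Crop: the fin is held at (222,230). The back bottom corners have moved to (133,430) and (330,480), and I'll check by projection whether that is tilt or slide.

```bash
python3 - <<'E'
from h import *
s=snap('side'); UY=np.array([-.9945,.1045,0])
def loc(x,y,z,deg,dx=0):
    a=np.radians(deg); return O+(x*np.cos(a)-z*np.sin(a)+dx)*UX+y*UY+np.array([0,0,x*np.sin(a)+z*np.cos(a)])
C=lambda p:np.round((np.array(proj(s,p))-[130,100])*3,0)
for deg,dx in((0,0),(8,0),(10,0),(12,0),(0,-.035),(10,-.01),(10,.01)):print(deg,dx,C(loc(.15,-.06,0,deg,dx)),C(loc(.15,.06,0,deg,dx)),C(loc(0,.06,.13,deg,dx)),C(loc(.15,.06,.13,deg,dx)))
E
```

```text
0 0 [124. 456.] [317. 512.] [397. 174.] [308. 386.]
8 0 [120. 436.] [316. 491.] [406. 153.] [320. 333.]
10 0 [120. 430.] [316. 486.] [409. 148.] [323. 320.]
12 0 [119. 424.] [317. 480.] [411. 144.] [326. 307.]
0 -0.035 [148. 409.] [336. 461.] [415. 131.] [331. 332.]
10 -0.01 [127. 416.] [322. 471.] [414. 136.] [329. 305.]
10 0.01 [113. 444.] [311. 501.] [404. 161.] [316. 335.]
```

Request:
servo_tool:
  increments:
    - [[1,-0.74,0.1,-0.36,0],[1,-1.5,0.2,-0.68,0],[1,-2.27,0.2,-0.99,0],[1,-3.04,0.2,-1.26,0],[1,-3.83,0.2,-1.5,0]]

```text
t: 4.05
tool_pos: [0.6361, 0.1001, 0.2247]
tool_rot: [-2.33, -2.106, 0.001]
contact_force: [-1.6, 4.7, -6.7]
opening: 0.0158
grip_force: 34.4
```

```bash
python3 -c "
from h import *
go(grip(20)*1.0); print(ctrl.get_obs()['wrist_torque'])"
```

```text
t 4.05 at [0.6361 0.1001 0.2247] shift cm [-0.11  0.19  0.18] turn 0.2 -179.8 F [-1.6  4.7 -6.7] open 0.0158 q [0.04 0.11 1.59 0.   1.44 0.14]
[ 0.96100107  0.4915504  -0.01061807]
```

Request:
servo_tool:
  increments:
    - [[1,-0.79,0.1,-0.22,0],[1,-1.6,0.1,-0.42,0],[1,-2.4,0.1,-0.58,0],[1,-3.21,0.1,-0.71,0],[1,-4.03,0.1,-0.81,0]]

```text
t: 4.55
tool_pos: [0.633, 0.0601, 0.2321]
tool_rot: [-2.329, -2.105, 0.001]
contact_force: [-1.2, 2.4, -11.4]
opening: 0.0157
grip_force: 33.4
```

```bash
python3 - <<'E'
from h import *
go(grip(30))
s=snap('side');save(s,'s3.png',(130,60,330,260),3)
for a in np.arange(30,54,1): d=grip(a)-grip(30); print(a,(d@UX*101.6).round(2),(-d[2]*101.6).round(2),end=' | ')
E
```

```text
t 4.55 at [0.633  0.0601 0.2321] shift cm [-0.07  0.08  0.12] turn 0.2 -179.8 F [ -1.2   2.4 -11.4] open 0.0157 q [-0.02  0.09  1.6   0.    1.45  0.08]
30 0.0 -0.0 | 31 -0.41 -0.04 | 32 -0.82 -0.08 | 33 -1.23 -0.11 | 34 -1.64 -0.13 | 35 -2.05 -0.14 | 36 -2.47 -0.15 | 37 -2.88 -0.15 | 38 -3.29 -0.14 | 39 -3.7 -0.12 | 40 -4.11 -0.1 | 41 -4.53 -0.07 | 42 -4.94 -0.04 | 43 -5.35 0.01 | 44 -5.75 0.06 | 45 -6.16 0.12 | 46 -6.57 0.18 | 47 -6.98 0.25 | 48 -7.38 0.33 | 49 -7.78 0.42 | 50 -8.18 0.51 | 51 -8.58 0.61 | 52 -8.98 0.72 | 53 -9.38 0.83 |
```

View pics/s3.png

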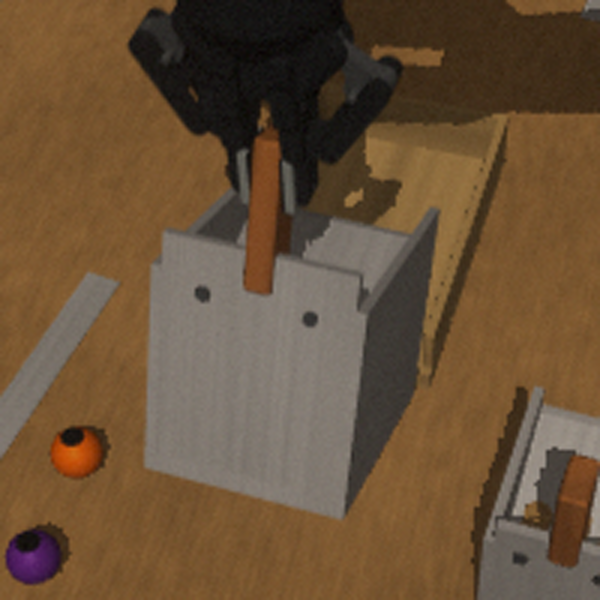

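Crop: the tub is tilted about 30°, with the fin at (262,215) still held. The upward pull of 11 N is too much, so I'll ease z down while going on slowly.

Request:
servo_tool:
  increments:
    - [[1,-0.4,0.1,0.05,0],[1,-0.8,0.1,0.08,0],[1,-1.2,0.1,0.1,0],[1,-1.6,0.1,0.1,0],[1,-2,0.1,0.1,0]]

```text
t: 5.1
tool_pos: [0.6331, 0.0408, 0.2338]
tool_rot: [2.329, 2.107, 0.004]
contact_force: [-2.5, 5.5, -1.6]
opening: 0.0154
grip_force: 34.6
```

```bash
python3 -c "
from h import *
go(grip(35)); print(ctrl.get_obs()['wrist_torque'])"
```

```text
t 5.1 at [0.6331 0.0408 0.2338] shift cm [-0.17 -0.14  0.15] turn 0.3 -179.7 F [-2.5  5.5 -1.6] open 0.0154 q [-0.05  0.08  1.61  0.    1.45  0.05]
[1.2002906  0.44670197 0.22462943]
```

Request:
servo_tool:
  increments:
    - [[1,-0.4,0,0,0],[1,-0.8,0,0,0],[1,-1.2,0,0.02,0],[1,-1.6,0,0.04,0],[1,-2.1,0,0.06,0]]

```text
t: 5.6
tool_pos: [0.6316, 0.0202, 0.2359]
tool_rot: [2.328, 2.106, 0.007]
contact_force: [-3.4, 4.4, 3.4]
opening: 0.0155
grip_force: 35.9
```

```bash
python3 - <<'E'
from h import *
go(grip(40)); print(ctrl.get_obs()['wrist_torque'])
t,s=snap('top'),snap('side')
a=cv2.resize(t['img'][100:240,150:410],None,fx=2.3,fy=2.3); b=cv2.resize(s['img'][60:260,130:330],None,fx=1.3,fy=1.3)
c=np.zeros((a.shape[0]+b.shape[0],max(a.shape[1],b.shape[1]),3),np.uint8);c[:a.shape[0],:a.shape[1]]=a;c[a.shape[0]:,:b.shape[1]]=b
cv2.imwrite('pics/m4.png',c[:,:,::-1])
E
```

```text
t 5.6 at [0.6316 0.0202 0.2359] shift cm [-0.13 -0.2   0.39] turn 0.3 -179.7 F [-3.4  4.4  3.4] open 0.0155 q [-0.09  0.07  1.61  0.    1.45  0.01]
[1.24155931 0.96050053 0.3234189 ]
```

View pics/m4.png

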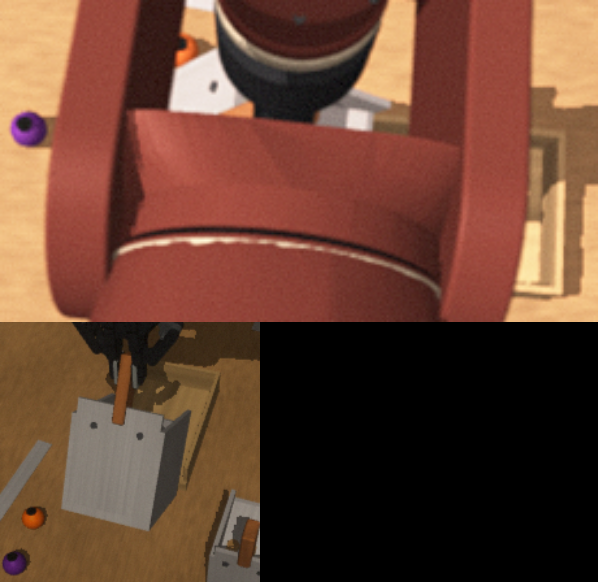

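Crop: the top view is covered by the arm. The side view shows the tub at about 40° (fin at (122,390)) and no eye in the visible part of the tray yet, so I rock on to 50.

Request:
servo_tool:
  increments:
    - [[1,-0.4,0,0.04,0],[1,-0.8,0,0.08,0],[1,-1.2,0,0.12,0],[1,-1.6,0,0.17,0],[1,-2,0,0.22,0]]

```text
t: 6.2
tool_pos: [0.6302, -0.0001, 0.2358]
tool_rot: [2.326, 2.105, 0.009]
contact_force: [-3.9, 5.1, 8.5]
opening: 0.0154
grip_force: 37.8
```

Request:
servo_tool:
  increments:
    - [[1,-0.4,0,0.07,0],[1,-0.8,0,0.14,0],[1,-1.2,0,0.21,0],[1,-1.6,0,0.3,0],[1,-2,0,0.38,0]]

```text
t: 6.7
tool_pos: [0.6288, -0.0206, 0.2333]
tool_rot: [2.324, 2.103, 0.009]
contact_force: [-4.8, 4.5, 10.6]
opening: 0.0152
grip_force: 40.5
```

Request:
servo_tool:
  increments:
    - [[1,0,0,0,0],[1,0,0,0,0],[1,0,0,0,0],[1,0,0,0,0],[1,0,0,0,0]]

```text
t: 7.2
tool_pos: [0.6289, -0.0209, 0.2332]
tool_rot: [2.324, 2.103, 0.008]
contact_force: [-4.4, 4.0, 10.2]
opening: 0.0155
grip_force: 40.5
```

```bash
python3 - <<'E'
from h import *
go(grip(50))
s=snap('side');save(s,'s5.png',(130,40,330,240),3)
E
```

```text
t 7.2 at [ 0.6289 -0.0209  0.2332] shift cm [-0.02 -0.36  0.73] turn 0.3 -179.7 F [-4.4  4.  10.2] open 0.0155 q [-0.15  0.07  1.63 -0.    1.44 -0.05]
```

View pics/s5.png

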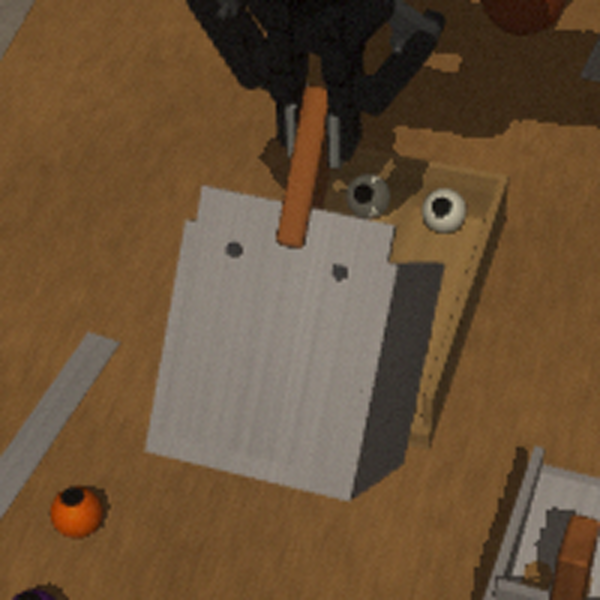

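Crop: both white eyes are in the tray, at (368,195) and (445,210). Next I rock back along the same arc.

Request:
servo_tool:
  increments:
    - [[1,0.8,0,-0.25,0],[1,1.6,0,-0.42,0],[1,2.4,0,-0.56,0],[1,3.2,0,-0.67,0],[1,4,0,-0.75,0]]

```text
t: 7.75
tool_pos: [0.632, 0.0198, 0.235]
tool_rot: [2.327, 2.104, 0.005]
contact_force: [1.4, 1.1, 3.4]
opening: 0.0156
grip_force: 35.9
```

Request:
servo_tool:
  increments:
    - [[1,0.8,0,-0.04,0],[1,1.6,0,-0.05,0],[1,2.4,0,-0.03,0],[1,3.2,0,0.02,0],[1,4.05,0,0.1,0]]

```text
t: 8.25
tool_pos: [0.6345, 0.0604, 0.2304]
tool_rot: [2.331, 2.106, -0.001]
contact_force: [4.4, -0.8, -4.2]
opening: 0.0158
grip_force: 35.7
```

```bash
python3 - <<'E'
from h import *
go(grip(30));print(ctrl.get_obs()['wrist_torque'])
E
```

```text
t 8.25 at [0.6345 0.0604 0.2304] shift cm [-0.11 -0.07 -0.06] turn 0.2 -179.8 F [ 4.4 -0.8 -4.2] open 0.0158 q [-0.02  0.09  1.6  -0.    1.44  0.08]
[-0.39322868 -1.19602899  0.23269193]
```

Request:
servo_tool:
  increments:
    - [[1,0.81,0,0.1,0],[1,1.61,0,0.23,0],[1,2.4,0,0.39,0],[1,3.19,0,0.58,0],[1,3.97,0,0.8,0]]

```text
t: 8.75
tool_pos: [0.6368, 0.0997, 0.2213]
tool_rot: [-2.329, -2.103, 0.007]
contact_force: [-0.6, -1.6, -9.7]
opening: 0.0155
grip_force: 34.4
```

Request:
servo_tool:
  increments:
    - [[1,0.78,0,0.24,0],[1,1.54,0,0.51,0],[1,2.3,0,0.81,0],[1,3.04,0,1.13,0],[1,3.77,0,1.48,0]]

```text
t: 9.25
tool_pos: [0.6423, 0.1374, 0.2088]
tool_rot: [-2.331, -2.106, 0.0]
contact_force: [0.2, -2.2, -8.8]
opening: 0.016
grip_force: 34.5
```

```bash
python3 - <<'E'
from h import *
go(grip(10));go(grip(2))
s=snap('side');save(s,'s6.png',(130,100,330,300),3)
E
```

```text
t 9.25 at [0.6423 0.1374 0.2088] shift cm [-0.11 -0.04  0.07] turn 0.2 -179.8 F [ 0.2 -2.2 -8.8] open 0.016 q [ 0.1   0.15  1.57 -0.    1.41  0.2 ]
t 9.25 at [0.6423 0.1374 0.2088] shift cm [ 2.69 -0.02  1.71] turn 0.2 -179.8 F [ 0.2 -2.2 -8.8] open 0.016 q [ 0.1   0.15  1.57 -0.    1.41  0.2 ]
```

View pics/s6.png

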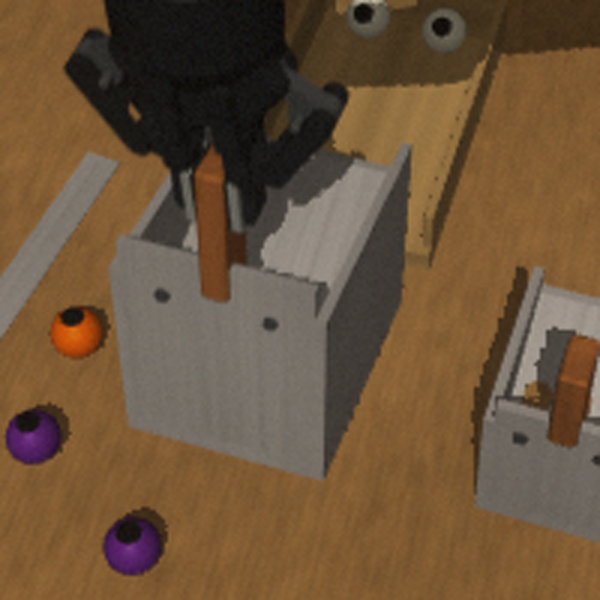

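Crop: the tub is back near 10°, with its bottom corners at (127,428) and (323,477), within a few mm of the prediction. The eyes lie in the tray and the purple and orange balls are undisturbed.

Request:
servo_tool:
  increments:
    - [[1,0.72,0,0.37,0],[1,1.43,0,0.77,0],[1,2.12,0,1.19,0],[1,2.6,0,1.5,0],[1,3,0,1.75,0]]

```text
t: 9.8
tool_pos: [0.6458, 0.1666, 0.1929]
tool_rot: [2.329, 2.105, -0.001]
contact_force: [-6.2, -6.4, 8.6]
opening: 0.0155
grip_force: 36.8
```

```bash
cat >> h.py <<'E'
UY=np.array([-.9945,.1045,0])
def loc(x,y,z,deg,dx=0,dy=0):
    a=np.radians(deg); return O+(x*np.cos(a)-z*np.sin(a)+dx)*UX+(y+dy)*UY+np.array([0,0,x*np.sin(a)+z*np.cos(a)])
E
python3 - <<'E'
from h import *
go(grip(0))
s=snap('side');save(s,'s7.png',(150,130,280,280),4)
C=lambda p:np.round((np.array(proj(s,p))-[150,130]+.5)*4-.5)
for k in((0,0,0),(2,0,0),(0,-.005,0),(0,0,.005)):print(k,*[C(loc(*q,*k)) for q in[(.15,-.06,0),(.15,.06,0),(0,.06,.13),(.15,.06,.13)]])
E
```

```text
t 9.8 at [0.6458 0.1666 0.1929] shift cm [ 0.41 -0.08  0.59] turn 0.2 -179.8 F [-6.2 -6.4  8.6] open 0.0155 q [ 0.14  0.19  1.56 -0.    1.39  0.24]
(0, 0, 0) [ 87. 490.] [344. 564.] [451. 114.] [332. 396.]
(2, 0, 0) [ 86. 484.] [343. 558.] [454. 106.] [336. 379.]
(0, -0.005, 0) [ 92. 481.] [348. 554.] [454. 105.] [337. 386.]
(0, 0, 0.005) [ 98. 493.] [355. 567.] [462. 116.] [345. 400.]
```

View pics/s7.png

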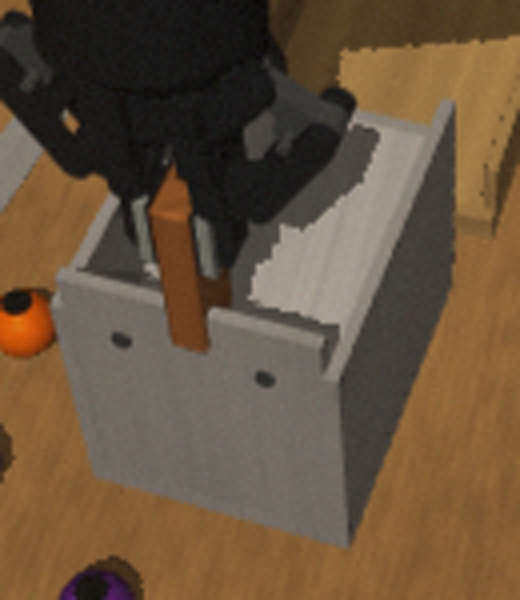

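Crop: the tub stands flat. Its back bottom corners are at (97,475) and (350,547), against (90,488) and (345,560) before, so it crept about 6 mm forward. I'll ease the downward press and draw it back.

Request:
servo_tool:
  increments:
    - [[1,0,0,-0.1,0],[1,0.15,0.05,-0.25,0],[1,0.3,0.1,-0.3,0],[1,0.5,0.1,-0.3,0],[1,0.6,0.1,-0.3,0]]

```text
t: 10.35
tool_pos: [0.6465, 0.173, 0.1935]
tool_rot: [-2.33, -2.106, 0.001]
contact_force: [-1.0, -1.3, -11.2]
opening: 0.0156
grip_force: 34.0
```

```bash
cat >> h.py <<'E'
def shift():
    "mean image motion of the tub's back wall since the first picture, as tub x,y shift on the bench (m) and residual"
    import pickle
    s0=pickle.load(open('D.pkl','rb'))['side']; s=snap('side')
    g0,g=[cv2.cvtColor(d['img'],cv2.COLOR_RGB2GRAY) for d in(s0,s)]
    for n,q in(('holeL',(118,352)),('holeR',(260,391)),('corL',(90,488)),('corR',(345,560))):
        u,v=int(q[0]/4+150),int(q[1]/4+130); T=g0[v-7:v+8,u-7:u+8]; W=g[v-22:v+23,u-22:u+23]
        r=cv2.matchTemplate(W,T,cv2.TM_CCOEFF_NORMED); _,m,_,p=cv2.minMaxLoc(r)
        # sub-pixel by parabola
        f=lambda a,b,c:(a-c)/(2*(a-2*b+c)); x,y=p
        d=np.array([x-15+f(*r[y,x-1:x+2]),y-15+f(*r[y-1:y+2,x])])
        z=.115 if 'hole' in n else 0
        P0,P1=onz(s0,u,v,z),onz(s0,u+d[0],v+d[1],z); e=(P1-P0)*1000
        print(n,'px',d.round(2),'score',round(m,2),'tub dx,dy mm',(e@UX).round(1),(e@UY).round(1))
E
python3 - <<'E'
from h import *
go(grip(0)); shift()
E
```

```text
t 10.35 at [0.6465 0.173  0.1935] shift cm [-0.24 -0.09  0.65] turn 0.2 -179.8 F [ -1.   -1.3 -11.2] open 0.0156 q [0.15 0.19 1.56 0.   1.39 0.25]
holeL px [-1.04  0.35] score 0.95 tub dx,dy mm 1.1 -1.3
holeR px [-0.78  0.3 ] score 0.92 tub dx,dy mm 0.9 -1.0
corL px [-0.5   1.21] score 0.68 tub dx,dy mm 2.6 0.2
corR px [-0.38 -0.36] score 0.86 tub dx,dy mm -0.5 -0.9
```

The tub is back within about 1–2 mm of where it stood. I'll take off the upward pull, then release.

Request:
servo_tool:
  increments:
    - [[1,0,0,0.1,0],[1,0,0,0.2,0],[1,0,0,0.25,0],[1,0,0,0.25,0]]

```text
t: 10.8
tool_pos: [0.6471, 0.1735, 0.1934]
tool_rot: [-2.33, -2.106, -0.003]
contact_force: [-2.3, 3.9, -3.4]
opening: 0.0158
grip_force: 35.2
```

Request:
servo_tool:
  increments:
    - [[2.2,0,0,0,0],[3,0,0,0,0],[5,0,0,0,0],[7,0,0,0,0],[8.5,0,0,0,0]]

```text
t: 11.3
tool_pos: [0.6473, 0.1724, 0.1924]
tool_rot: [2.33, 2.106, 0.001]
contact_force: [-0.3, -0.4, -0.5]
opening: 0.0726
grip_force: 0.0
```

```bash
python3 -c "
from h import *
go(grip(0));shift()"
```

```text
t 11.3 at [0.6473 0.1724 0.1924] shift cm [-0.18 -0.17  0.54] turn 0.2 -179.8 F [-0.3 -0.4 -0.5] open 0.0726 q [ 0.15  0.19  1.56 -0.    1.39  0.25]
holeL px [-1.51  1.  ] score 0.92 tub dx,dy mm 2.5 -1.5
holeR px [-1.17  1.16] score 0.96 tub dx,dy mm 2.6 -1.0
corL px [-0.68  1.27] score 0.7 tub dx,dy mm 2.7 -0.1
corR px [-0.97  0.94] score 0.93 tub dx,dy mm 2.2 -1.0
```

Request:
servo_tool:
  increments:
    - [[8.5,0,0,0,0],[8.5,0,0,-2,0],[8.5,0,0,-5,0],[8.5,0,0,-8,0],[8.5,0,0,-10,0]]

```text
t: 11.85
tool_pos: [0.6475, 0.1727, 0.2947]
tool_rot: [2.329, 2.105, 0.004]
contact_force: [0.1, -1.3, 0.4]
opening: 0.085
grip_force: 0.0
```

Request:
servo_tool:
  increments:
    - [[8.5,1.5,-3.5,0,0],[8.5,3,-7,0,0],[8.5,4.5,-11,0,0],[8.5,6,-15,0,0],[8.5,7.5,-19,0,0]]

```text
t: 12.35
tool_pos: [0.4639, 0.2668, 0.2918]
tool_rot: [2.331, 2.106, 0.0]
contact_force: [0.5, -0.2, -0.3]
opening: 0.0852
grip_force: 0.0
```

Request:
servo_tool:
  increments:
    - [[8.5,2,-2,0,0],[8.5,4,-4,0,0],[8.5,6,-6,0,0],[8.5,8,-8,0,0],[8.5,8,-8,0,0]]

```text
t: 12.85
tool_pos: [0.3922, 0.3558, 0.292]
tool_rot: [-2.326, -2.11, -0.001]
contact_force: [0.8, -0.4, 0.5]
opening: 0.085
grip_force: 0.0
```

```bash
python3 -c "
from h import *
go(grip(0));shift();t=snap('top');save(t,'end.png',(120,70,420,270),2.6)"
```

```text
t 12.85 at [0.3922 0.3558 0.292 ] shift cm [-15.97  27.    10.48] turn 0.4 -179.6 F [ 0.8 -0.4  0.5] open 0.085 q [ 0.6  -0.2   1.78  0.    1.56  0.69]
holeL px [-1.49  1.19] score 0.93 tub dx,dy mm 2.8 -1.3
holeR px [-1.19  1.15] score 0.96 tub dx,dy mm 2.6 -1.0
corL px [-0.49  0.88] score 0.66 tub dx,dy mm 1.9 -0.1
corR px [-0.96  0.97] score 0.94 tub dx,dy mm 2.3 -1.0
```

View pics/end.png

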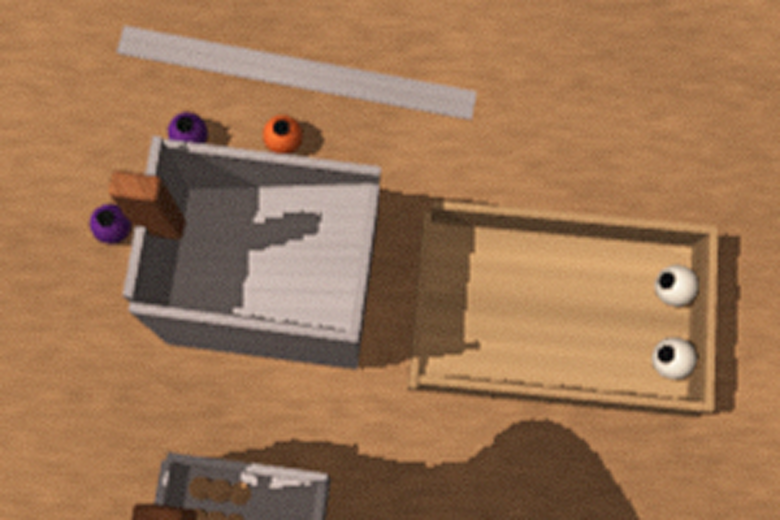

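The final view shows the tub upright and empty at (255,245), both white eyes in the tray at (677,285) and (675,358), and everything else in place.

```bash
python3 -c "
from station import ctrl
print(ctrl.finish_job())"
```

```text
the job is handed in; nothing more can be done
None
```

Both white eyes are in the plywood tray, the larger tub stands upright and empty within about 3 mm of where it stood, the gripper is clear, and the job was handed in at about 13 s; no verdict came back.

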